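# Tip the slip box down onto its base and push it up to the stop

## Task

The wooden slip box is standing on end on the counter. With the fingertips, push it over so that it comes to lie on its base with the lid facing up, then push it along the counter until its far end sits squarely flush against the wooden stop batten. Only push the box, never grip or lift it, and leave the mortar, the jar and the little bottle where they stand.

Things in the scene. Friction and masses are not known exactly. Their poses are not given: they have to be found in the camera images.
- slip_box: Light brown wooden box with a sunk sliding lid (fixed here), 170 long (own x), 85 wide (own y), 58 high (own z), 0.2 to 0.4 kg, loose. Origin: middle of the outside of its base. Own z points from base to lid. It starts standing on its -x end (own x up, origin 85 mm above the counter), lid face towards the robot, base face towards the batten, up to 0.25 rad off square to it.
- box_top_end (a point): Middle of the box's +x end face (85 x 58): the top while the box stands. Pushed on the lid face near the top, the box tips about the lower edge of its base face, falls away towards the batten and lies with own z up, this end towards the batten and about 30 to 90 mm short of it.
- box_foot_end (a point): Middle of the box's -x end face (85 wide; that wall is 48 high): the foot while the box stands, the near end towards the robot once it lies. Lying, the box slides when pushed with about 1 to 4 N. A sideways push on a side wall close to this end swings the box round; once a far corner meets the batten askew, pushing on this end alone may jam instead of squaring it.
- batten: Dark wooden stop batten, 30 deep (own x), 280 long (own y), 30 high, screwed to the counter beyond the box; it cannot move. Origin: middle of its underside. Own x points across it, away from the robot and the box.
- batten_face (a point): Middle of the batten's near face (the one the box is to sit against), 15 mm above the counter; same axes as the batten, so the face is the plane own x = 0, and own y runs along it, 140 mm to either side.
- mortar: Small tan mortar, 56 across, 55 high, loose, at one side of the way from the box to the batten. Origin: centre of its underside, own z up.
- jar: Spice jar with a black cap, 40 across, 105 high, loose, at one side of the way. Origin: centre of its underside, own z up.
- bottle: Little dark tincture bottle, 28 across, 69 high, loose, at one side of the way. Origin: centre of its underside, own z up.
There are look-alikes about, which are no part of the job. Leave any green or purple look-alike of the slip_box alone.

How it is judged (in metres and radians):
On the way, in this order (a step that is already met when the one before it is completed fails the run):
1. the box lies on its base with the lid up, still short of the batten (angle between slip_box's own z axis and vertical below 0.08 rad and height (world z) of slip_box below 0.008 m), for 0.2 s.
2. the box's far end is flush against the batten (x of box_top_end in the frame of batten_face above -0.006 m and angle between the x axis of slip_box and the x axis of batten, either way round below 0.06 rad), for 0.1 s.
At the end, for the whole second after the job is handed in: The box lies flat on its base, lid up (within 0.05 rad), at rest, the middle of its far end within 6 mm of the batten's near face, square to it within 0.06 rad and within 100 mm of the batten's middle; mortar, jar and bottle stand where they stood (all of step 2 and angle between slip_box's own z axis and vertical below 0.05 rad and height (world z) of slip_box below 0.006 m and x of box_top_end in the frame of batten_face below 0.006 m and y of box_top_end in the frame of batten_face between -0.1 and 0.1 m and linear speed of slip_box below 0.02 m/s); the robot touches nothing.
It fails at once if the box is lifted: off its foot while standing, or off the counter once tipped (height (world z) of slip_box above 0.105 m or (angle between slip_box's own z axis and vertical below 0.3 rad and height (world z) of slip_box above 0.045 m)).
It fails at once if the tipping box is gripped between fingers on its lid and its base (contact force between each of slip_box_c0, slip_box_c1 and the fingers above 1.5 N and angle between slip_box's own z axis and vertical above 0.3 rad).
It fails at once if the mortar, jar or bottle is moved by more than 20 mm or tipped (distance of any of mortar, jar, bottle from where it was at the start of the episode above 0.02 m or angle between any of mortar, jar, bottle's own z axis and vertical above 0.3 rad).
It also fails if it takes over 64 s, if anything falls off the work surface, if the arm or the gripper's body presses on something with over 40 N, if the wrist force passes 120 N, or if a joint passes its speed limit or range.

## Robot

A 6-joint arm with a two-finger parallel gripper is mounted at the origin on a cart in front of the work surface, level with it; the furniture and walls round the work are solid. World frame = base frame: x ahead of the robot, y to its left, z up, the work surface at z = 0. Lengths are in m, angles in degrees, forces in N, time in s.
With the tool pointing down it reaches from about 0.3 to 0.75 m from the base axis. Payload 8.5 kg.
Tool frame: the origin (TCP) lies midway between the tips of the shut fingers; the grasp point (between the pads) lies 19 mm behind it (env.tcp_to_grasp is the z of the grasp point in the tool frame, in m); z points along the fingers, y is the line along which they close (so a half turn about z gives the same grasp; the last joint's range is limited). The gripper opens to 85 mm and grips with 20 to 120 N. Pads are 22 mm wide; open, the fingers measure 114 mm over their backs; the gripper's body (76 mm by 85 mm) begins 54 mm behind the grasp point. The pads swing forward as they close: fully open they stand 13 mm farther back than shut.
Start: joints at [64.67, 21.807, 74.336, -0, 83.858, -12.336], TCP at [0.124, 0.536, 0.231] pointing down, gripper open.
Joint ranges: [-178.18, 178.18], [-50.72, 133.34], [12.68, 142.11], [-81.47, 261.47], [9.98, 163.14], [-165.26, 165.26]. Speed limits (degrees/s): [136.94, 136.94, 180, 180, 180, 180].

## Interface

Orientations are given as a 3x3 rotation matrix whose columns are the frame's x, y, z axes.
In Python, from rig import env, imaging, job, models gives the robot as it stands. The module is installed in compiled form; this text tells all that it offers.
- The arm moves only by the tool jog_arm, never from a script. Its argument "plan" is text: rows parted by semicolons, each of 7 numbers parted by spaces: the turn, a rotation vector about the tool's x, y, z in degrees, then the shift along the tool's x, y, z in cm, then the closure in counts, from 0 (fully open) to 255 (shut). In form: rx ry rz x y z claw; .... A call has 1 to 10 rows; each row shifts and turns the commanded pose from where the row before left it, along the tool's axes as they then stand; what a row does not reach is not made up. A row lasts 1/12 s, in which the tool goes at most 41.7 mm and 7.16 degrees, less where a joint would pass 70% of its speed; a pose out of reach is approached as far as the arm can. A call with a gripper value outside its range is refused whole. The fingers move at their own pace and stop on an object; "grip_force" is the grip in N (left out, the last holds). Time passes only in rows, so rows that do not move let the fingers close. It gives the time, the measured TCP pose, the force, the opening and the grip force at its end, in the units of the state.
- env.observe(): the state, without advancing time (a new reading comes with each control period).
- imaging.get_image(name): name is "scene" or "side" or "wrist"; returns a dict with "pixels" (400x640x3 uint8, red, green, blue), "depth" (400x640 float32, m along the optical axis (not along the pixel's ray), 0 where there is no reading), "fov_y" (degrees; the focal length in pixels is half the picture's height over the tangent of half this angle, whatever the lens; pixels are square), "cx", "cy" (the principal point, pixels), "world_from_camera" (4x4, takes a point from camera to world coordinates). Camera axes: x right, y down, z forward; pixel columns grow to the right and rows downward; lengths in m; the calibration is good to about 2 mm. A picture is of the moment at which its call begins.
- job.close_job(): hands the job in; it is judged then, once.
Trained networks look in the newest picture that a camera, given by its name, has taken for a name from the list of things; names that differ only in an ending like _2 or _b are one class to them, and where a whole thing is asked for, a point or a joint stands for the part that bears it (a point fixed in the world has none). Each returns a list of dicts, best first, with "confidence" (0 to 1); they miss things now and then, are a little off and sometimes report something else, mostly with a low value. They report only what shows in the picture. A call takes as long as a camera call. They do not tell look-alikes from the thing itself.
- models.outline_of(camera, query): "region" (400x640 bool, what is visible of it) and "bbox" ([centre column, centre row, width, height] in pixels, round what is visible of it).
- models.tip_of(camera, query): "at" ([column, row] in pixels: a listed point, or the origin of a listed thing).
The state is a dict: "time_s": time; "q": joint angles; "qvel": joint speeds; "joint_efforts": joint torques, N m; "position": TCP position; "tool_rot": TCP orientation; "ft_force": force on the tool from outside, world axes, zero at the start; "wrist_torque": the same for the moment, N m; "grip_width": finger opening in m; "gripper_force": force on a finger pad.
Only numpy, scipy, OpenCV 4.12 (cv2) and the standard library are available. Lean on these libraries where they do the work, as an engineer would, in place of code of your own. Each camera call takes 0.05 s, during which the arm holds its last target. There are 200 camera calls.

## Working session

There is one attempt and no reset: what is moved stays moved. The work goes in short steps, Python scripts to look and compute and a tool call to move; the robot and the scene stay as the last step left them, time stands still between calls to the robot, and variables do not carry over. Pictures are saved under pics/ and viewed, at most 10 in all, crops included, and the job is handed in when it is done.

Besides the shell and the picture viewer there is one more tool, called after "Emit:" by a JSON object that holds its "fn" and its "kwargs". jog_arm: Moves the arm, as the interface text tells. Its arguments: {"type":"object","properties":{"plan":{"type":"string"},"grip_force":{"type":"number"}},"required":["plan"]}

```bash
mkdir -p pics; cat > h.py <<'E'
import numpy as np, cv2
from rig import env, imaging, job, models
def cloud(im):
    d=im["depth"]; h,w=d.shape; f=h/2/np.tan(np.radians(im["fov_y"])/2)
    u,v=np.meshgrid(np.arange(w),np.arange(h))
    P=np.stack([(u-im["cx"])*d/f,(v-im["cy"])*d/f,d],-1)
    T=np.array(im["world_from_camera"]); W=P@T[:3,:3].T+T[:3,3]; W[d==0]=np.nan
    return W
def save(im,n,crop=None,s=1):
    p=im["pixels"][:,:,::-1]
    if crop: p=p[crop[1]:crop[3],crop[0]:crop[2]]
    cv2.imwrite("pics/"+n,cv2.resize(p,None,fx=s,fy=s))
E
python3 - <<'E'
from h import *
ims={c:imaging.get_image(c) for c in("scene","side")}
cv2.imwrite("pics/a.png",cv2.resize(np.vstack([i["pixels"][:,:,::-1] for i in ims.values()]),(480,600),interpolation=cv2.INTER_AREA))
for c,i in ims.items():
    W=cloud(i); print(c,np.round(np.array(i["world_from_camera"])[:3,[2,3]].T,2).tolist())
    for q in("slip_box","batten","mortar","jar","bottle"):
        for r in models.outline_of(c,q)[:3]:
            p=W[r["region"]]; p=p[~np.isnan(p[:,0])]
            print(q,round(r["confidence"],2),np.round(r["bbox"]),*( [np.round(np.percentile(p,k,axis=0),3) for k in(3,50,97)] if len(p) else []))
E
```

```text
scene [[0.59, 0.44, -0.68], [-0.05, -0.09, 0.77]]
slip_box 0.85 [309. 247.  58.  90.] [0.395 0.257 0.005] [0.42  0.294 0.119] [0.47  0.338 0.172]
slip_box 0.72 [175. 207.  65.  90.] [0.312 0.558 0.01 ] [0.342 0.571 0.114] [0.4   0.613 0.172]
slip_box 0.67 [393. 254.  63.  98.] [0.471 0.136 0.008] [0.494 0.159 0.12 ] [0.551 0.205 0.172]
batten 0.59 [360. 188. 114.  49.] [0.668 0.237 0.004] [0.705 0.36  0.028] [0.746 0.493 0.033]
mortar 0.85 [247. 221.  32.  36.] [0.436 0.465 0.006] [0.46  0.49  0.039] [0.485 0.514 0.057]
mortar 0.18 [277. 186.  13.  27.] [0.569 0.505 0.006] [0.577 0.513 0.037] [0.59  0.526 0.07 ]
jar 0.71 [425. 230.  15.  49.] [0.614 0.147 0.011] [0.624 0.153 0.09 ] [0.645 0.18  0.107]
bottle 0.84 [275. 186.  16.  27.] [0.569 0.505 0.001] [0.578 0.514 0.032] [0.626 0.559 0.07 ]
side [[0.42, 0.74, -0.53], [0.14, -0.38, 0.66]]
slip_box 0.95 [285. 238.  50.  86.] [0.396 0.255 0.005] [0.427 0.28  0.107] [0.477 0.332 0.172]
slip_box 0.79 [216. 194.  41.  70.] [0.314 0.556 0.011] [0.352 0.568 0.105] [0.402 0.606 0.172]
slip_box 0.65 [348. 260.  51.  80.] [0.472 0.134 0.009] [0.508 0.151 0.112] [0.551 0.2   0.172]
batten 0.77 [367. 221.  82.  50.] [0.668 0.233 0.004] [0.709 0.352 0.029] [0.752 0.493 0.034]
mortar 0.59 [264. 217.  13.  25.] [0.435 0.472 0.004] [0.444 0.493 0.044] [0.469 0.517 0.058]
jar 0.93 [389. 258.  19.  48.] [0.611 0.146 0.003] [0.621 0.154 0.066] [0.658 0.199 0.107]
jar 0.65 [286. 241.  52.  79.] [0.396 0.255 0.007] [0.427 0.281 0.108] [0.477 0.333 0.172]
bottle 0.63 [303. 197.  11.  25.] [0.571 0.503 0.004] [0.581 0.51  0.041] [0.623 0.568 0.071]
bottle 0.25 [389. 256.  18.  50.] [0.611 0.146 0.005] [0.621 0.154 0.067] [0.65  0.183 0.107]
```

View pics/a.png

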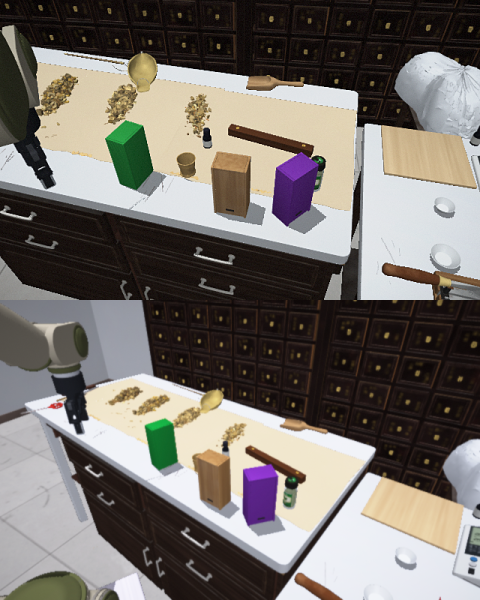

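```bash
python3 - <<'E'
from h import *
im=imaging.get_image("scene"); W=cloud(im); save(im,"b.png",(120,130,460,320),2)
im2=imaging.get_image("side"); W2=cloud(im2)
def rect(c,q,k,z0,z1):
    P=[]
    for w in (W,W2):
        m=(w[...,2]>z0)&(w[...,2]<z1)&(abs(w[...,0]-q[0])<k[0])&(abs(w[...,1]-q[1])<k[1]); P.append(w[m][:,:2])
    P=np.vstack(P).astype(np.float32)*1000
    print(c,len(P),np.median(P,0),cv2.minAreaRect(P), np.round(cv2.boxPoints(cv2.minAreaRect(P)),1).tolist())
rect("box",(0.435,0.295),(.07,.07),.163,.18)
rect("batten",(0.71,0.36),(.08,.17),.024,.037)
rect("purple?",(0.51,0.17),(.06,.06),.163,.18)
rect("g?",(0.355,0.58),(.07,.06),.163,.18)
rect("jar",(0.63,0.16),(.04,.04),.09,.12)
rect("mortar",(0.46,0.49),(.05,.05),.045,.06)
rect("bottle",(0.58,0.51),(.03,.03),.045,.08)
s=env.observe(); print(s["position"],np.round(s["tool_rot"],3))
E
```

```text
box 1851 [434.2871  300.70676] ((436.13714599609375, 303.62896728515625), (61.057464599609375, 87.89568328857422), 25.340919494628906) [[389.70001220703125, 330.29998779296875], [427.3999938964844, 250.8000030517578], [482.5, 277.0], [444.8999938964844, 356.3999938964844]]
batten 1909 [710.8938  357.44345] ((709.9481201171875, 368.05792236328125), (35.827938079833984, 281.24456787109375), 14.097559928894043) [[658.2999877929688, 500.1000061035156], [726.7999877929688, 227.3000030517578], [761.5999755859375, 236.0], [693.0999755859375, 508.79998779296875]]
purple? 2051 [513.50977 169.0984 ] ((516.9608154296875, 170.873779296875), (61.25734329223633, 87.2983169555664), 75.95852661132812) [[467.20001220703125, 151.8000030517578], [551.9000244140625, 130.60000610351562], [566.7000122070312, 190.0], [482.0, 211.1999969482422]]
g? 1401 [353.8068  588.11816] ((358.1246032714844, 592.40234375), (88.98296356201172, 62.67277526855469), 11.986083030700684) [[308.1000061035156, 613.7999877929688], [321.1000061035156, 552.5], [408.20001220703125, 571.0], [395.1000061035156, 632.2999877929688]]
ja
[... 230 characters left out ...]
0, 190.39999389648438]]
mortar 306 [461.86945 501.0885 ] ((460.8187561035156, 490.9109191894531), (55.58340072631836, 55.65262222290039), 87.45210266113281) [[431.79998779296875, 464.3999938964844], [487.3999938964844, 461.8999938964844], [489.8999938964844, 517.4000244140625], [434.29998779296875, 519.9000244140625]]
bottle 176 [579.896  513.7139] ((583.109375, 516.8250122070312), (22.87247085571289, 22.195926666259766), 54.2855339050293) [[567.4000244140625, 514.0], [585.4000244140625, 501.1000061035156], [598.7999877929688, 519.5999755859375], [580.7999877929688, 532.5999755859375]]
[0.12369571 0.53587381 0.23133791] [[-0.974  0.225  0.   ]
 [ 0.225  0.974 -0.   ]
 [-0.    -0.    -1.   ]]
```

View pics/b.png

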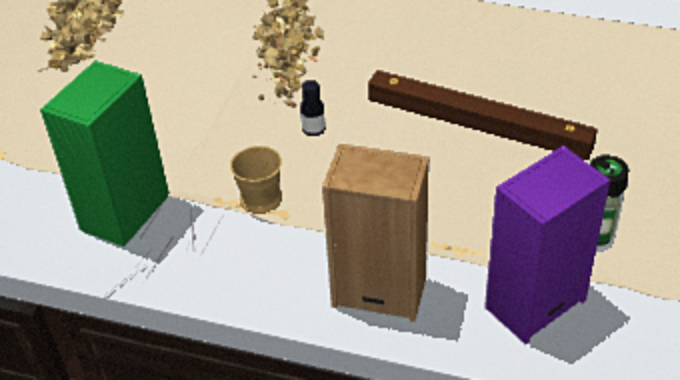

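Candidates at scene pixels: green box (175,207), wooden box (309,247) and purple box (393,254). The crop confirms the light brown one at (309,247), with its lid and notch facing the robot. The batten is at (360,188), mortar (247,221), bottle (275,186) and jar (425,230).

Emit:
{"fn": "jog_arm", "kwargs": {"plan": "0 0 -6.4 0 0 0 110; 0 0 -6.4 0 0 0 110; 0 0 -6.4 0 0 0 110; 0 0 -6.4 0 0 0 110; 0 0 -6.4 0 0 0 110; 0 0 -6.3 0 0 0 110; 0 0 0 0 0 0 110"}}

```text
time_s: 1.28
position: [0.1237, 0.5359, 0.2313]
tool_rot: [[-0.902, -0.431, -0.0], [-0.431, 0.902, 0.0], [0.0, 0.0, -1.0]]
ft_force: [0.0, 0.2, -0.3]
grip_width: 0.0486
gripper_force: 0.0
```

```bash
cat >> h.py <<'E'
def to(x,y,z):
    s=env.observe(); R=np.array(s["tool_rot"]); d=(np.array([x,y,z])-s["position"])@R*100
    print("pos",np.round(s["position"],4),"head",round(float(np.degrees(np.arctan2(R[1,0],R[0,0]))),2),"width",s["grip_width"],"tool cm",np.round(d,2))
E
python3 -c "
from h import *
to(.354,.265,.231); print(np.round(env.observe()['q'],1))"
```

```text
pos [0.1237 0.5359 0.2313] head -154.47 width 0.04859872272033567 tool cm [-9.110e+00 -3.437e+01  3.000e-02]
[ 64.7  21.8  74.3   0.   83.9 -50.9]
```

Emit:
{"fn": "jog_arm", "kwargs": {"plan": "0 0 0 -0.91 -3.43 0 110; 0 0 0 -0.91 -3.43 0 110; 0 0 0 -0.91 -3.43 0 110; 0 0 0 -0.91 -3.43 0 110; 0 0 0 -0.91 -3.43 0 110; 0 0 0 -0.91 -3.43 0 110; 0 0 0 -0.91 -3.43 0 110; 0 0 0 -0.91 -3.43 0 110; 0 0 0 -0.91 -3.43 0 110; 0 0 0 -0.91 -3.43 0 110"}}

```text
time_s: 2.12
position: [0.3534, 0.2632, 0.2315]
tool_rot: [[-0.906, -0.424, 0.0], [-0.424, 0.906, 0.0], [-0.001, 0.0, -1.0]]
ft_force: [1.1, 1.1, -0.4]
grip_width: 0.0485
gripper_force: 0.0
```

Emit:
{"fn": "jog_arm", "kwargs": {"plan": "0 0 0 0 0 3 110; 0 0 0 0 0 3 110; 0 0 0 0 0 3 110; 0 0 0 0 0 0 110; 0 0 0 0 0 0 110; 0 0 0 0 0 0 110"}}

```text
time_s: 2.62
position: [0.3533, 0.2652, 0.1428]
tool_rot: [[-0.905, -0.426, 0.002], [-0.426, 0.905, 0.001], [-0.002, -0.0, -1.0]]
ft_force: [0.4, -0.6, 0.7]
grip_width: 0.0488
gripper_force: 0.0
```

```bash
python3 -c "
from h import *
to(.3985,.286,.14); im=imaging.get_image('side'); save(im,'c.png',(180,100,460,300),2)"
```

```text
pos [0.3533 0.2652 0.1428] head -154.76 width 0.048805089253580736 tool cm [-4.97 -0.04  0.29]
```

View pics/c.png

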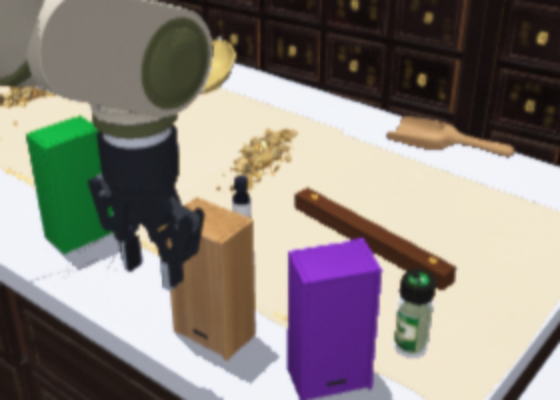

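The side crop shows both fingertips (crop 130,265 and 172,280) in front of the lid face near the top of the box. Now I'll push.

Emit:
{"fn": "jog_arm", "kwargs": {"plan": "0 0 0 -1.5 0 0 110; 0 0 0 -1.5 0 0 110; 0 0 0 -1 0 0 110; 0 0 0 -0.7 0 0 110; 0 0 0 -0.7 0 0 110; 0 0 0 -0.7 0 0 110; 0 0 0 -0.7 0 0 110"}}

```text
time_s: 3.25
position: [0.4144, 0.294, 0.1418]
tool_rot: [[-0.904, -0.427, 0.001], [-0.427, 0.904, 0.0], [-0.001, -0.0, -1.0]]
ft_force: [-0.6, -0.4, 0.4]
grip_width: 0.0487
gripper_force: 0.2
```

```bash
cat >> h.py <<'E'
def rect(z0,z1,q,k,cams=("scene","side")):
    P=[]
    for c in cams:
        w=cloud(imaging.get_image(c)); m=(w[...,2]>z0)&(w[...,2]<z1)&(abs(w[...,0]-q[0])<k[0])&(abs(w[...,1]-q[1])<k[1]); P.append(w[m])
    P=np.vstack(P); r=cv2.minAreaRect((P[:,:2]*1000).astype(np.float32))
    print(len(P),"zmed",np.round(np.median(P[:,2]),4),np.round(r[0],1),np.round(r[1],1),round(r[2],1),np.round(cv2.boxPoints(r)).tolist())
E
python3 -c "
from h import *
print(env.observe()['ft_force'])
rect(.15,.19,(.45,.31),(.07,.06))"
```

```text
[-0.61876788 -0.42377536  0.39557027]
1467 zmed 0.1703 [439.6 307.2] [84.1 93.1] 26.4 [[381.0, 330.0], [423.0, 247.0], [498.0, 284.0], [457.0, 368.0]]
```

Emit:
{"fn": "jog_arm", "kwargs": {"plan": "0 0 0 -0.7 0 0 110; 0 0 0 -0.7 0 0 110; 0 0 0 -0.7 0 0 110; 0 0 0 -0.7 0 0 110; 0 0 0 -0.6 0 0 110; 0 0 0 -0.6 0 0 110; 0 0 0 -0.5 0 0 110; 0 0 0 -0.4 0 0 110"}}

```text
time_s: 4.02
position: [0.4589, 0.315, 0.1412]
tool_rot: [[-0.904, -0.427, -0.0], [-0.427, 0.904, -0.0], [0.0, -0.0, -1.0]]
ft_force: [-0.3, 0.4, -0.4]
grip_width: 0.049
gripper_force: 0.0
```

```bash
python3 -c "
from h import *
to(.45,.31,.14)
im=imaging.get_image('side'); save(im,'d.png',(180,100,460,300),2)"
```

```text
pos [0.4589 0.315  0.1412] head -154.69 width 0.04898528612297105 tool cm [ 1.01 -0.07  0.12]
```

View pics/d.png

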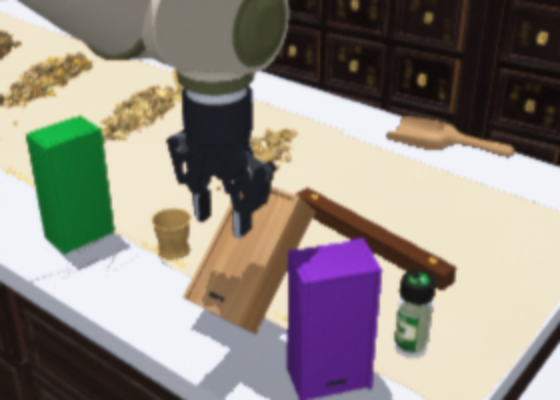

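The box is falling away from the fingers (crop 250,260), towards the batten. I'll let it settle, back off a little and measure.

Emit:
{"fn": "jog_arm", "kwargs": {"plan": "0 0 0 2 0 0 110; 0 0 0 3 0 0 110; 0 0 0 3 0 0 110; 0 0 0 3 0 0 110; 0 0 0 2 0 0 110; 0 0 0 0 0 0 110; 0 0 0 0 0 0 110; 0 0 0 0 0 0 110"}}

```text
time_s: 4.73
position: [0.3417, 0.2595, 0.1416]
tool_rot: [[-0.904, -0.427, 0.001], [-0.427, 0.904, 0.0], [-0.001, -0.0, -1.0]]
ft_force: [-0.2, 0.2, -0.5]
grip_width: 0.0487
gripper_force: 0.0
```

```bash
python3 -c "
from h import *
to(.4,.29,.03)
rect(.046,.066,(.54,.35),(.13,.105))
im=imaging.get_image('side'); save(im,'e.png',(180,100,460,300),2)"
```

```text
pos [0.3417 0.2595 0.1416] head -154.7 width 0.04872859060533296 tool cm [-6.56  0.27 11.17]
2612 zmed 0.0559 [546.1 354.9] [173.7  87.6] 25.0 [[449.0, 358.0], [486.0, 278.0], [643.0, 352.0], [606.0, 431.0]]
```

View pics/e.png

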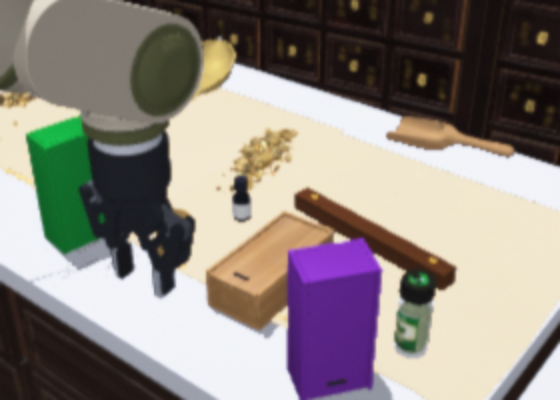

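The box lies flat, lid up (crop 270,268), about 55 mm short of the batten and 11° askew. The left near corner will meet a batten-parallel finger pair first, which swings the box the right way.

Emit:
{"fn": "jog_arm", "kwargs": {"plan": "0 0 5.6 0 0 0 110; 0 0 5.6 0 0 0 110; 0 0 0 0 0 0 110; 0 0 0 0 0 0 110"}}

```text
time_s: 5.22
position: [0.3411, 0.2593, 0.1412]
tool_rot: [[-0.969, -0.246, -0.0], [-0.246, 0.969, -0.0], [0.0, -0.0, -1.0]]
ft_force: [0.5, 0.3, -0.1]
grip_width: 0.0485
gripper_force: 0.0
```

```bash
python3 -c "
from h import *
to(.415,.3135,.023)"
```

```text
pos [0.3411 0.2593 0.1412] head -165.73 width 0.04850107924379179 tool cm [-8.49  3.44 11.82]
```

Emit:
{"fn": "jog_arm", "kwargs": {"plan": "0 0 0 0 1.7 2.5 110; 0 0 0 0 1.7 2.5 110; 0 0 0 -1 0 2.5 110; 0 0 0 -1.5 0 2.5 110; 0 0 0 -2 0 1.8 110; 0 0 0 -2 0 0 110; 0 0 0 -2 0 0 110; 0 0 0 0 0 0 110; 0 0 0 0 0 0 110"}}

```text
time_s: 5.97
position: [0.4155, 0.3129, 0.0229]
tool_rot: [[-0.969, -0.245, -0.0], [-0.245, 0.969, -0.0], [0.0, 0.0, -1.0]]
ft_force: [0.1, 0.1, -0.7]
grip_width: 0.0489
gripper_force: 0.0
```

```bash
python3 -c "
from h import *
to(.415,.3135,.023)
rect(.05,.066,(.56,.35),(.12,.105))"
```

```text
pos [0.4155 0.3129 0.0229] head -165.79 width 0.04893046187630539 tool cm [ 0.03  0.07 -0.01]
2309 zmed 0.0559 [546.3 354.5] [171.6  87.2] 25.0 [[450.0, 358.0], [487.0, 279.0], [643.0, 351.0], [606.0, 430.0]]
```

Emit:
{"fn": "jog_arm", "kwargs": {"plan": "0 0 0 -1 0 0 110; 0 0 0 -1 0 0 110; 0 0 0 -0.6 0 0 110; 0 0 0 -0.4 0 0 110; 0 0 0 -0.4 0 0 110; 0 0 0 -0.4 0 0 110; 0 0 0 -0.4 0 0 110; 0 0 0 -0.4 0 0 110; 0 0 0 -0.4 0 0 110; 0 0 0 0 0 0 110"}}

```text
time_s: 6.9
position: [0.4642, 0.3252, 0.0233]
tool_rot: [[-0.97, -0.244, 0.001], [-0.244, 0.97, 0.0], [-0.001, 0.0, -1.0]]
ft_force: [-0.2, 0.2, 0.2]
grip_width: 0.0487
gripper_force: 0.0
```

```bash
python3 -c "
from h import *
to(.415,.3135,.023)
rect(.05,.066,(.56,.35),(.12,.105))"
```

```text
pos [0.4642 0.3252 0.0233] head -165.9 width 0.048683711819971526 tool cm [5.06 0.06 0.03]
1880 zmed 0.056 [547.1 350. ] [205.7  92.5] 21.3 [[434.0, 356.0], [468.0, 270.0], [660.0, 344.0], [626.0, 430.0]]
```

Emit:
{"fn": "jog_arm", "kwargs": {"plan": "0 0 0 -0.4 0 0 110; 0 0 0 -0.4 0 0 110; 0 0 0 -0.4 0 0 110; 0 0 0 0 0 0 110"}}

```text
time_s: 7.33
position: [0.4761, 0.3281, 0.0233]
tool_rot: [[-0.97, -0.243, 0.001], [-0.243, 0.97, 0.0], [-0.001, 0.0, -1.0]]
ft_force: [-0.3, 0.8, -1.3]
grip_width: 0.0487
gripper_force: 0.0
```

```bash
cat >> h.py <<'E'
N=np.array([.970,.2436]);T=np.array([-.2436,.970])
def box(cams=("scene","side")):
    s=env.observe(); n0=np.array(s["position"])[:2]@N; P=[]
    for c in cams:
        w=cloud(imaging.get_image(c)); n=w[...,:2]@N; t=w[...,:2]@T
        m=(w[...,2]>.05)&(w[...,2]<.064)&(n>n0+.016)&(n<.775)&(abs(t-.21)<.1); P.append(np.stack([n[m],t[m]],-1)*1000)
    P=np.vstack(P); r=cv2.minAreaRect(P.astype(np.float32))
    print("tool n,t",round(n0*1000,1),round(np.array(s["position"])[:2]@T*1000,1),"F",np.round(s["ft_force"],2),"box(n,t)",np.round(r[0],1),np.round(r[1],1),round(r[2],1),np.round(cv2.boxPoints(r)).tolist())
E
python3 -c "
from h import *
box()"
```

```text
tool n,t 541.7 202.3 F [-0.25  0.77 -1.31] box(n,t) [642.6 206.1] [174.8  87.9] 7.3 [[550.0, 239.0], [562.0, 151.0], [735.0, 174.0], [724.0, 261.0]]
```

Emit:
{"fn": "jog_arm", "kwargs": {"plan": "0 0 0 -0.4 0 0 110; 0 0 0 -0.4 0 0 110; 0 0 0 -0.4 0 0 110; 0 0 0 -0.4 0 0 110; 0 0 0 -0.4 0 0 110; 0 0 0 0 0 0 110; 0 0 0 0 0 0 110"}}

```text
time_s: 8.02
position: [0.4951, 0.3329, 0.0234]
tool_rot: [[-0.97, -0.243, 0.001], [-0.243, 0.97, 0.0], [-0.001, -0.0, -1.0]]
ft_force: [-0.3, 0.5, -0.1]
grip_width: 0.0485
gripper_force: 0.0
```

```bash
python3 -c "
from h import *
box()"
```

```text
tool n,t 561.3 202.3 F [-0.29  0.55 -0.06] box(n,t) [660.5 200.8] [172.5  87.1] 4.3 [[571.0, 238.0], [578.0, 151.0], [750.0, 164.0], [743.0, 251.0]]
```

Emit:
{"fn": "jog_arm", "kwargs": {"plan": "0 0 0 -0.3 0 0 110; 0 0 0 -0.3 0 0 110; 0 0 0 -0.3 0 0 110; 0 0 0 -0.3 0 0 110; 0 0 0 -0.2 0 0 110; 0 0 0 0 0 0 110; 0 0 0 0 0 0 110"}}

```text
time_s: 8.7
position: [0.5085, 0.3363, 0.0233]
tool_rot: [[-0.97, -0.244, 0.001], [-0.244, 0.97, 0.0], [-0.001, -0.0, -1.0]]
ft_force: [-0.0, 0.2, 0.2]
grip_width: 0.0485
gripper_force: 0.0
```

```bash
python3 -c "
from h import *
box()"
```

```text
tool n,t 575.2 202.3 F [-0.03  0.19  0.22] box(n,t) [676.  197.4] [170.8  87.4] 2.7 [[589.0, 237.0], [593.0, 150.0], [763.0, 158.0], [759.0, 245.0]]
```

Nearly there. I'll creep forward until the force rises.

Emit:
{"fn": "jog_arm", "kwargs": {"plan": "0 0 0 -0.2 0 0 110; 0 0 0 -0.1 0 0 110; 0 0 0 -0.1 0 0 110; 0 0 0 0 0 0 110"}}

```text
time_s: 9.13
position: [0.5119, 0.3373, 0.0233]
tool_rot: [[-0.97, -0.244, -0.0], [-0.244, 0.97, 0.0], [0.0, 0.0, -1.0]]
ft_force: [-2.6, 0.3, 1.8]
grip_width: 0.0489
gripper_force: 1.0
```

Emit:
{"fn": "jog_arm", "kwargs": {"plan": "0 0 0 -0.1 0 0 110; 0 0 0 -0.1 0 0 110; 0 0 0 0 0 0 110"}}

```text
time_s: 9.38
position: [0.5141, 0.3378, 0.0233]
tool_rot: [[-0.97, -0.244, 0.0], [-0.244, 0.97, 0.0], [-0.0, 0.0, -1.0]]
ft_force: [-1.3, 0.6, 0.5]
grip_width: 0.0485
gripper_force: 0.9
```

```bash
python3 -c "
from h import *
box()"
```

```text
tool n,t 580.9 202.4 F [-1.32  0.56  0.48] box(n,t) [680.7 196.3] [166.6  86.2] 0.9 [[597.0, 238.0], [598.0, 152.0], [765.0, 154.0], [763.0, 241.0]]
```

Emit:
{"fn": "jog_arm", "kwargs": {"plan": "0 0 0 -0.1 0 0 110; 0 0 0 -0.1 0 0 110; 0 0 0 0 0 0 110"}}

```text
time_s: 9.73
position: [0.516, 0.3382, 0.0233]
tool_rot: [[-0.97, -0.244, 0.0], [-0.244, 0.97, 0.0], [-0.0, 0.0, -1.0]]
ft_force: [-2.8, 0.5, 1.4]
grip_width: 0.0486
gripper_force: 0.9
```

Emit:
{"fn": "jog_arm", "kwargs": {"plan": "0 0 0 -0.1 0 0 110; 0 0 0 0 0 0 110; 0 0 0 0 0 0 110"}}

```text
time_s: 9.98
position: [0.5164, 0.3384, 0.0233]
tool_rot: [[-0.97, -0.244, -0.001], [-0.244, 0.97, -0.0], [0.001, -0.0, -1.0]]
ft_force: [-5.6, -0.9, 3.2]
grip_width: 0.0489
gripper_force: 2.5
```

Emit:
{"fn": "jog_arm", "kwargs": {"plan": "0 0 0 -0.1 0 0 110; 0 0 0 0 0 0 110; 0 0 0 0 0 0 110"}}

```text
time_s: 10.23
position: [0.5164, 0.3384, 0.0233]
tool_rot: [[-0.97, -0.244, -0.003], [-0.244, 0.97, -0.001], [0.003, -0.0, -1.0]]
ft_force: [-8.5, -1.4, 6.0]
grip_width: 0.0486
gripper_force: 4.7
```

```bash
python3 -c "
from h import *
box()"
```

```text
tool n,t 583.4 202.5 F [-8.52 -1.39  6.03] box(n,t) [683.1 195.3] [167.1  87.3] 0.4 [[599.0, 238.0], [600.0, 151.0], [767.0, 152.0], [766.0, 240.0]]
```

Tool position has stalled with rising force, so the box is firmly seated and square. Backing off, then a final look.

Emit:
{"fn": "jog_arm", "kwargs": {"plan": "0 0 0 0.5 0 0 110; 0 0 0 1 0 0 110; 0 0 0 2 0 0 110; 0 0 0 2.5 0 0 110; 0 0 0 2 0 -2 110; 0 0 0 2 0 -3 110; 0 0 0 2 0 -3 110; 0 0 0 0 0 -3 110; 0 0 0 0 0 0 110; 0 0 0 0 0 0 110"}}

```text
time_s: 11.17
position: [0.4024, 0.3097, 0.1349]
tool_rot: [[-0.97, -0.244, 0.005], [-0.244, 0.97, 0.002], [-0.005, 0.001, -1.0]]
ft_force: [-0.6, 0.5, -0.3]
grip_width: 0.0485
gripper_force: 0.0
```

```bash
python3 -c "
from h import *
box()
ims={c:imaging.get_image(c) for c in('scene','side')}
P=[]
for c,i in ims.items():
    w=cloud(i); n=w[...,:2]@N;t=w[...,:2]@T; m=(w[...,2]>.026)&(w[...,2]<.036)&(n>.72)&(n<.84)&(abs(t-.184)<.17)&(abs(t-.195)>.06); P.append(np.stack([n[m],t[m]],-1)*1000)
P=np.vstack(P)
for a,b in((30,120),(265,325)):
    q=P[(P[:,1]>a)&(P[:,1]<b),0]; print('batten n range',np.percentile(q,[1,5,50,95,99]))
print('t range',np.percentile(P[:,1],[1,99]))
save(ims['scene'],'f.png',(200,120,460,300),3)"
```

```text
tool n,t 465.8 202.4 F [-0.6   0.55 -0.28] box(n,t) [679.3 196.6] [ 88.  173.4] 89.7 [[592.0, 153.0], [766.0, 152.0], [766.0, 240.0], [593.0, 241.0]]
batten n range [763.16291185 764.79078891 776.5950437  792.50630301 794.15360243]
batten n range [763.93481259 765.43782014 777.0832852  793.23879387 795.90652607]
t range [ 45.41385397 317.02835277]
```

View pics/f.png

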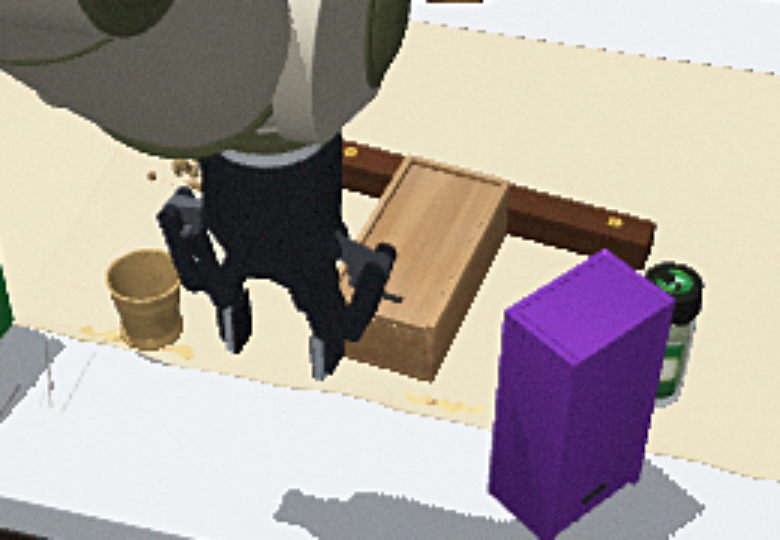

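The crop shows the box's far end (455,170) flush and square against the batten. The mortar and jar stand undisturbed, and the fingers are clear.

```bash
python3 -c "
from h import *
print(job.close_job())"
```

```text
the job is handed in; nothing more can be done
None
```

I tipped the slip box onto its base with the lid up, pushed it flush and square against the batten (0.3° off by camera) and handed the job in; no verdict came back, and the arm hid the bottle in the last picture, though it never came near it.

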